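# Stack the washed tote on the tin tote and load the jar

## Robot

A 6-joint arm with a two-finger parallel gripper is mounted at the origin on the work surface. World frame = base frame: x ahead of the robot, y to its left, z up, the work surface at z = 0. Lengths are in m, angles in rad, forces in N, time in s.
With the tool pointing down it reaches from about 0.375 to 0.9 m from the base axis. Payload 3.1 kg.
Tool frame: the origin (TCP) lies midway between the tips of the shut fingers; the grasp point (between the pads) lies 19 mm behind it; z points along the fingers, y is the line along which they close (so a half turn about z gives the same grasp; the last joint's range is limited). The gripper opens to 87 mm and grips with 3 to 60 N. Pads are 19 mm wide; open, the fingers measure 117 mm over their backs; the gripper's body (75 mm by 190 mm) begins 51 mm behind the grasp point.
Start: joints at [-1.44, 0.527, 1.433, -0, 1.181, -0.178], TCP at [0.191, -0.595, 0.223] pointing down, gripper open.
Joint ranges: [-3.08, 3.08], [-0.75, 2.2], [0.22, 2.44], [-1.43, 4.57], [0, 2.65], [-2.85, 2.85]. Speed limits (rad/s): [2.79, 2.79, 3.14, 3.14, 3.14, 3.14].

## Interface

Orientations are given as a unit quaternion [x, y, z, w].
In Python, from rig import get_obs, cams, job gives the robot as it stands.
- The arm moves only by the tool servo_tool, never from a script. Its argument "moves" is text: rows parted by semicolons, each of 5 numbers parted by spaces: the shift along the tool's x, y, z in m, then the turn about the tool's z in degrees, then the finger opening in m, from 0 to 0.087. In form: dx dy dz spin claw; .... A call has 1 to 10 rows; each row is the pose to reach, as a shift and turn from the pose commanded when the call began, along the tool's axes at that moment; what a row does not reach only later rows make up. A row lasts 1/12 s, in which the tool goes at most 41.7 mm and 7.16 degrees, less where a joint would pass 70% of its speed; a pose out of reach is approached as far as the arm can. A call with a gripper value outside its range is refused whole. The fingers move at their own pace and stop on an object; "grip_force" is the grip in N (left out, the last holds). Time passes only in rows, so rows that repeat a pose let the fingers close. It gives the time, the measured TCP pose, the force, the opening and the grip force at its end, in the units of the state.
- get_obs(): the state, without advancing time (a new reading comes with each control period).
- cams.camera(name): name is "scene" or "side" or "wrist"; returns the picture (400x640x3 uint8, blue, green, red); there is no depth.
- cams.camera_model(name): a dict with "fx", "fy", "cx", "cy" (pixels), "R" (3x3) and "t" (3): a world point X has camera coordinates R X + t. Camera axes: x right, y down, z forward; pixel columns grow to the right and rows downward; lengths in m; the calibration is good to about 2 mm. A picture is of the moment at which its call begins: read the wrist's pose just before it. camera_model takes no time and is no camera call; for the wrist camera it gives the pose at the moment of the call.
- job.hand_in(): hands the job in; it is judged then, once.
The state is a dict: "time": time; "q": joint angles; "joint_velocities": joint speeds; "joint_torque": joint torques, N m; "position": TCP position; "tool_rot": TCP orientation; "ft_force": force on the tool from outside, world axes, zero at the start; "moment": the same for the moment, N m; "grip_width": finger opening in m; "grip_force": force on a finger pad.
Only numpy, scipy, OpenCV 4.12 (cv2) and the standard library are available. Lean on these libraries where they do the work, as an engineer would, in place of code of your own. Each camera call takes 0.05 s, during which the arm holds its last target. There are 200 camera calls.

## Task

Take the empty stack-nest tote off the sloping draining rack and set it gently down, level and square, on top of the tote of tins, turned so that it stacks (its blue end over the lower tote's white end) rather than nesting down onto the tins. Then stand the red-lidded jar upright inside the upper tote and let go. Leave the lower tote where it stands and do not disturb the mug, the spray bottle or the tamper.

Things in the scene. Friction and masses are not known exactly. Their poses are not given: they have to be found in the camera images.
- tote: empty white stack-nest tote, 0.3-0.55 kg. Origin: centre of underside; x along its length to its blue end, y across, z up out of its mouth. 208 x 148 x 90 high, plus 6 mm lips on the end rims. Outside 156 x 116 up to z = 42, then 174 x 128; walls 3, floor 4 thick. Starts on the rack leaning 28 degrees to the robot: z square to the board, y up the slope, blue end on the robot's right
- tote_grip_up (a point): middle of the grip block on the tote's +y side (x = 0, y = 67.5, z = 76 mm in its frame), the upper one on the rack. Block and wall make a flat bar, y 61 to 74 (13 thick), 80 long in x, z 62 to 90: pinch it across y, one finger inside the tote, one outside; inside, a ledge 3 to 9 mm wide lies lower, at z = 45
- tote_grip_low (a point): the same grip block on the tote's -y side (x = 0, y = -67.5, z = 76 mm in its frame), the lower one on the rack
- tote_blue (a point): middle of the rim at the tote's blue end (x = 94, y = 0, z = 90 mm in its frame). Below this end are two feet, y = -44 and 44, each 20 wide, x 75 to 96, standing at z = 0. Both end rims (x 84 to 104, top z = 90) are open above the tote's own feet and solid elsewhere
- tote_white (a point): middle of the rim at the tote's white end (x = -94, y = 0, z = 90 mm in its frame); an open pocket here, above this end's single foot (y = 0, 40 wide)
- base: lower tote, level on the table, loose, 1.5 kg; same shape, frame and colours as tote, with four tins fixed in it (tops at z = 40). Any yaw. With tote half-turned on it (blue over white) the feet rest on its solid end rims, origin 90 mm above this one's; the same way round it sinks in and nests at about 48 mm. Lips at x 101 to 104 give the feet 5 mm play each way along x
- base_blue (a point): middle of the rim at the lower tote's blue end (x = 94, y = 0, z = 90 mm in its frame)
- base_white (a point): middle of the rim at the lower tote's white end (x = -94, y = 0, z = 90 mm in its frame)
- rack: draining rack of steel slats, fixed, board 150 up the slope x 212 wide, rising 28 degrees away from the robot; nothing stands above it. Origin: centre of the board's top face, 85 mm above the table; x up the slope, y to the left, z square to the board. A grey stop 26 high, 6 thick, 130 wide stands on the board at x = -62 mm; the tote's lower wall rests at or just above it
- jar: clear jar with yellow contents and red lid, upright, 125 high, 56 diameter, the lid (58 diameter) from z = 95 to 125; 0.2-0.4 kg. Origin: centre of its underside. Starts standing on the table; taller than the tote is deep (floor 4, rim 90), so it can be let go with the fingers above the tote's rim
- mug: bystander: dark mug, 76 diameter, 85 high, handle towards its y; origin under its centre
- spray: bystander: white bottle with yellow cap, 70 diameter, 190 high; origin under its centre
- tamper: bystander: steel tamper, 58 diameter foot, 90 high; origin under its centre
There are look-alikes about, which are no part of the job. What is shaped like the jar but pink or purple is not meant.

How it is judged:
On the way, in this order (a step that is already met when the one before it is completed fails the run):
1. the tote stands stacked on the lower tote, blue end over white end, let go (z of tote in the frame of base between 0.087 and 0.0925 m and horizontal distance between tote and base below 0.008 m and horizontal distance between tote_blue and base_white below 0.014 m and angle between tote's own z axis and vertical below 0.02 rad and contact force between tote and the fingers below 0.1 N), for 0.2 s.
2. the jar stands in the upper tote (z of jar in the frame of tote between -0.005 and 0.012 m and horizontal distance between jar and tote below 0.07 m and angle between jar's own z axis and vertical below 0.06 rad), for 0.2 s.
At the end, for the whole second after the job is handed in: The tote stands level (within 0.02 rad) on the lower tote, 87 to 92.5 mm above it, its centre within 8 mm of the lower one's and its blue end within 14 mm over the lower one's white end; the jar stands upright (within 0.06 rad) on the upper tote's floor; both at rest and let go (all of step 2 and z of tote in the frame of base between 0.087 and 0.0925 m and horizontal distance between tote and base below 0.008 m and horizontal distance between tote_blue and base_white below 0.014 m and angle between tote's own z axis and vertical below 0.02 rad and linear speed of each of tote, jar below 0.02 m/s); the robot touches nothing.
It fails at once if the tote is let fall onto or into the lower tote (moving at over 0.4 m/s as it lands, as after a drop of about 8 mm or more) (horizontal distance between tote and base below 0.04 m and z of tote in the frame of base below 0.1 m and linear speed of tote above 0.4 m/s).
It fails at once if the lower tote is moved more than 40 mm (distance of base from where it was at the start of the episode above 0.04 m).
It fails at once if the mug, spray bottle or tamper is moved more than 30 mm or tipped (distance of any of mug, spray, tamper from where it was at the start of the episode above 0.03 m or angle between any of mug, spray, tamper's own z axis and vertical above 0.5 rad).
It also fails if it takes over 61 s, if anything falls off the work surface, if the arm or the gripper's body presses on something with over 40 N, if the wrist force passes 120 N, or if a joint passes its speed limit or range.

## Working session

There is one attempt and no reset: what is moved stays moved. The work goes in short steps, Python scripts to look and compute and a tool call to move; the robot and the scene stay as the last step left them, time stands still between calls to the robot, and variables do not carry over. Pictures are saved under pics/ and viewed, at most 10 in all, crops included, and the job is handed in when it is done.

Besides the shell and the picture viewer there is one more tool, called after "Call:" as a command line: name --argument value ..., lists and objects as JSON in quotes. servo_tool: Moves the arm, as the interface text tells. Its arguments: {"type":"object","properties":{"moves":{"type":"string"},"grip_force":{"type":"number"}},"required":["moves"]}

```bash
ls; mkdir -p pics
python3 - <<'E'
from rig import get_obs,cams
import cv2,numpy as np
for n in("scene","side"):
    im=cams.camera(n);cv2.imwrite(f"pics/{n}0.png",im);m=cams.camera_model(n);print(n,m)
o=get_obs();print(o["time"],o["position"],o["tool_rot"])
E
```

```text
pics
scene {'fx': 398.87861041070033, 'fy': 398.87861041070033, 'cx': 321.13235077178786, 'cy': 202.95704467174, 'R': array([[-0.75443529,  0.65636807, -0.00288988],
       [ 0.55392792,  0.63431538, -0.53926603],
       [-0.35212391, -0.40844211, -0.84213051]]), 't': array([ 0.4782929 , -0.26354846,  1.20807619])}
side {'fx': 494.805576937721, 'fy': 494.805576937721, 'cx': 314.9738247777159, 'cy': 194.63448453656298, 'R': array([[ 0.97864052, -0.20511973,  0.01373423],
       [-0.11822442, -0.61619445, -0.77867027],
       [ 0.16818359,  0.76041455, -0.62728302]]), 't': array([-0.60532342,  0.14852868,  1.15952251])}
0.1 [ 0.19046225 -0.59458139  0.22165622] [ 9.88026064e-01  1.54283928e-01  1.18502823e-05 -9.83234434e-04]
```

View pics/scene0.png

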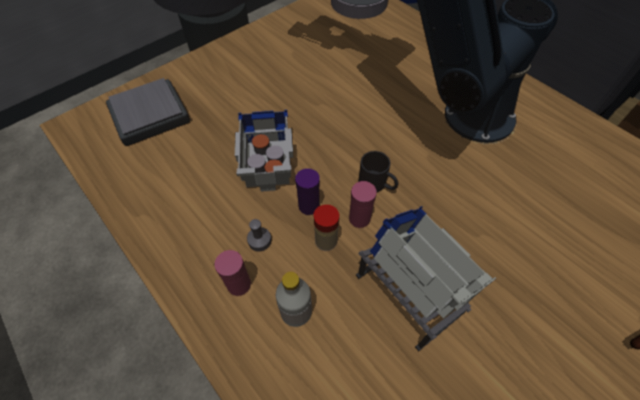

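View pics/side0.png

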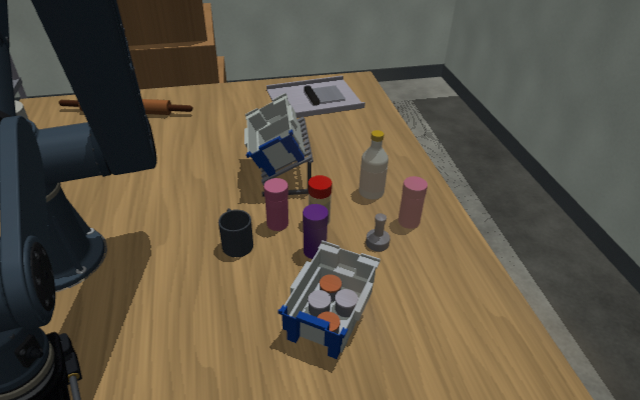

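Candidates for the jar in the scene view are red lid (326,218), purple (308,190), pink (362,203) and pink (232,272). In the side view they are red (320,188), purple (315,232), pink (277,205) and pink (412,203). The red one with yellow contents is the target. The tote is on the rack at scene (430,265), and the base, holding the tins, is at scene (265,150). Next I'll take enlarged crops.

Run:
```python
import cv2,numpy as np
s=cv2.imread("pics/scene0.png");d=cv2.imread("pics/side0.png")
def crop(im,x,y,w,h,W,H):
    c=cv2.resize(im[y:y+h,x:x+w],(W,H),interpolation=cv2.INTER_CUBIC)
    k=W/w
    for u in range((x//20+1)*20,x+w,20):
        cv2.line(c,(int((u-x)*k),0),(int((u-x)*k),5),(0,255,0),1);cv2.putText(c,str(u),(int((u-x)*k)-10,15),0,.35,(0,255,0))
    for v in range((y//20+1)*20,y+h,20):
        cv2.line(c,(0,int((v-y)*k)),(5,int((v-y)*k)),(0,255,0),1);cv2.putText(c,str(v),(7,int((v-y)*k)+4),0,.35,(0,255,0))
    return c
a=np.hstack([crop(s,355,200,145,145*3//4,400,300),crop(s,225,100,133,100,400,300)])
b=np.hstack([crop(d,230,90,133,100,400,300),crop(d,260,235,160,120,400,300)])
cv2.imwrite("pics/crops.png",np.clip(np.vstack([a,b])*1.4,0,255).astype(np.uint8))
```

```text
(no output)
```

View pics/crops.png

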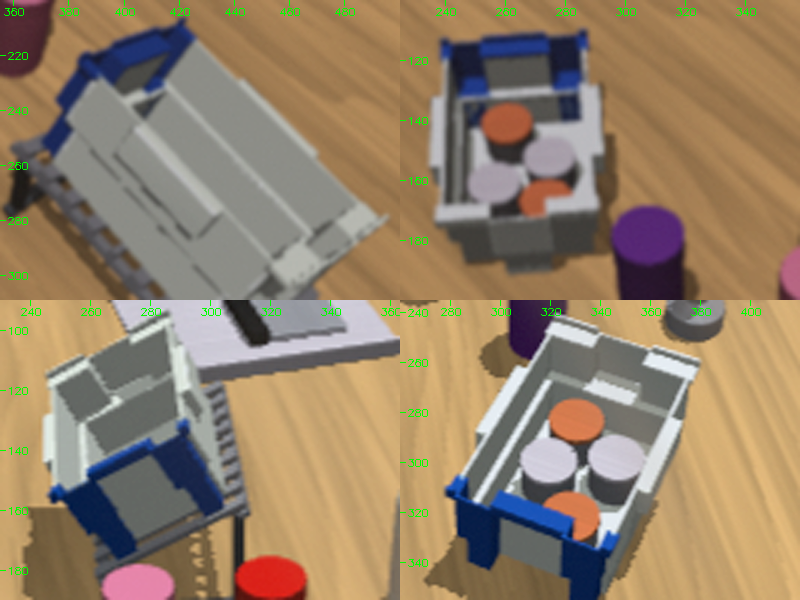

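```bash
cat > h.py <<'E'
from rig import get_obs,cams
import numpy as np,cv2
from scipy.optimize import least_squares
from scipy.spatial.transform import Rotation as Ro
M={n:cams.camera_model(n) for n in("scene","side")}
def proj(m,P):
    c=np.atleast_2d(P)@m["R"].T+m["t"];return np.c_[m["fx"]*c[:,0]/c[:,2]+m["cx"],m["fy"]*c[:,1]/c[:,2]+m["cy"]]
def ray(m,uv,z):
    d=m["R"].T@[(uv[0]-m["cx"])/m["fx"],(uv[1]-m["cy"])/m["fy"],1];c=-m["R"].T@m["t"];return c+d*(z-c[2])/d[2]
def tilt(psi,a=np.radians(28)):
    c,s=np.cos(psi),np.sin(psi);C,S=np.cos(a),np.sin(a)
    y=np.array([c*C,s*C,S]);z=np.array([-c*S,-s*S,C]);return np.c_[np.cross(y,z),y,z]
E
python3 - <<'E'
from h import *
B={"scene":[((238.6,113.3),(1,1)),((286.8,111.3),(1,-1)),((237.3,173),(-1,1)),((291.2,168.7),(-1,-1))],
"side":[((279.6,307.4),(1,1)),((346,329.4),(1,-1)),((321.2,242.6),(-1,1)),((379.6,259.4),(-1,-1))]}
# find sign: in scene looking from far side
def fit(obs,Rf,p0,z0):
    def f(p):
        R=Rf(p[3]);r=[]
        for n,l in obs.items():
            for uv,(a,b) in l:
                r+=list(proj(M[n],R@[a*.104,b*p[4],.096]+p[:3])[0]-uv)
        return np.r_[r,(p[2]-z0)/.001,(p[4]-.066)/.004]
    s=least_squares(f,p0,loss="soft_l1");return s
for flip in(0,1):
    bb={n:[(uv,(a,-b if (flip) else b)) for uv,(a,b) in l] for n,l in B.items()}
    for y0 in np.arange(-3,3,1.5):
        s=fit(bb,lambda a:Ro.from_euler("z",a).as_matrix(),[.55,-.2,0,y0,.066],0)
        print(flip,s.cost,s.x.round(4),s.fun.round(1) if s.cost<60 else"")
T={"scene":[((423.9,210.1),(1,-1)),((385.1,222.3),(1,1)),((495.3,277.4),(-1,-1))],
"side":[((247.6,153.3),(1,-1)),((291.2,131.3),(1,1)),((246,114.7),(-1,-1)),((286.5,96.7),(-1,1))]}
s=fit(T,tilt,[.4,.1,.09,0,.066],.085);print(s.cost,s.x.round(4),s.fun.round(1))
for n,a,b,h in[("jar",(326,213),(320,183.5),.125),("purple",(308,177),(316,212),.125),("pink1",(363.5,189),(276.5,185.5),.125),("pink2",(230.5,258),(414,184),.125),("spray",(291,277),(377,135),.19),("mug",(374,161),(236,220),.085),("tamper",(256,224),(380,217),.09)]:
    print(n,ray(M["scene"],a,h).round(3),ray(M["side"],b,h).round(3))
E
```

```text
0 240.61039509862408 [ 0.5951 -0.2781 -0.     -2.3306 -0.0461] 
0 240.61039509861084 [ 0.5951 -0.2781 -0.     -2.3306 -0.0461] 
0 240.61039509881945 [ 0.5951 -0.2781 -0.     -2.3306 -0.0461] 
0 240.6103950987616 [ 0.5951 -0.2781 -0.      3.9525 -0.0461] 
1 215.92361165554024 [ 5.9440e-01 -2.7750e-01 -1.0000e-04 -2.2829e+00  5.5300e-02] 
1 215.9236116437461 [ 5.9440e-01 -2.7750e-01 -1.0000e-04 -2.2829e+00  5.5300e-02] 
1 215.92361165021026 [ 5.9440e-01 -2.7750e-01 -1.0000e-04 -2.2829e+00  5.5300e-02] 
1 215.92361164130946 [ 5.9440e-01 -2.7750e-01 -1.0000e-04  4.0003e+00  5.5300e-02] 
11.715955233011647 [ 0.581   0.2381  0.0844 -0.0899  0.0652] [-2.5 -1.2 -0.2 -0.5  0.5  5.  -0.7  0.8  0.4 -0.1  0.2 -1.3 -0.8 -4.3
 -0.6 -0.2]
jar [0.627 0.009 0.125] [0.63  0.006 0.125]
purple [ 0.594 -0.092  0.125] [ 0.599 -0.095  0.125]
pink1 [0.52  0.017 0.125] [0.526 0.018 0.125]
pink2 [ 0.847 -0.039  0.125] [ 0.853 -0.039  0.125]
spray [0.792 0.099 0.19 ] [0.794 0.092 0.19 ]
mug [ 0.418 -0.044  0.085] [ 0.422 -0.043  0.085]
tamper [ 0.752 -0.089  0.09 ] [ 0.751 -0.101  0.09 ]
```

```bash
cat > fitb.py <<'E'
from h import *
B={"scene":[((238.6,113.3),(1,1)),((286.8,111.3),(1,-1)),((237.3,173),(-1,1)),((291.2,168.7),(-1,-1))],
"side":[((279.6,307.4),(1,-1)),((346,329.4),(1,1)),((321.2,242.6),(-1,-1)),((379.6,259.4),(-1,1))]}
def f(p):
    R=Ro.from_euler("z",p[2]).as_matrix()
    return np.r_[[ (proj(M[n],R@[a*.104,b*p[3],.096]+[p[0],p[1],0])[0]-uv) for n,l in B.items() for uv,(a,b) in l]].ravel()
for y in(-2,2):
    s=least_squares(f,[.6,-.28,y,.066],loss="soft_l1");print(s.cost,s.x.round(4),s.fun.round(1))
E
python3 fitb.py;python3 -c "
from h import *
o=get_obs();R=Ro.from_quat(o['tool_rot']).as_matrix();print(R.round(3));m=cams.camera_model('wrist');print(R.T@(-m['R'].T@m['t']-o['position']),(m['R']@R).round(3),m['fx'])"
```

```text
13.234133300437449 [ 0.5938 -0.275  -2.1857  0.0663] [-1.1  0.4 -0.4 -1.2 -0.7  2.  -0.3  1.9 -0.9  1.1 -1.7  3.2  0.1 -4.
 -0.4 -2.8]
588.5829189439729 [ 0.6124 -0.1629  1.8245 -0.0701] [ 6.300e+01  9.780e+01  4.840e+01  5.950e+01 -4.300e+00 -2.700e+00
 -2.260e+01 -3.380e+01  1.000e-01 -8.570e+01 -1.190e+01 -1.247e+02
 -1.000e-01  4.260e+01  1.500e+00  3.300e+00]
[[ 0.952  0.305 -0.   ]
 [ 0.305 -0.952  0.002]
 [ 0.    -0.002 -1.   ]]
[ 0.06769552  0.0011367  -0.1609342 ] [[-0.     1.     0.   ]
 [-0.967 -0.    -0.254]
 [-0.254 -0.     0.967]] 310.378340507246
```

Call:
servo_tool --moves "0 0 -0.04 -7 0.087; 0.3 -0.28 -0.13 -70 0.087; 0.3 -0.28 -0.13 -70 0.087; 0.3 -0.28 -0.13 -70 0.087; 0.3 -0.28 -0.13 -70 0.087; 0.3 -0.28 -0.13 -70 0.087; 0.3 -0.28 -0.13 -70 0.087; 0.3 -0.28 -0.13 -70 0.087; 0.3 -0.28 -0.13 -70 0.087; 0.3 -0.28 -0.13 -70 0.087" --grip_force 20

```text
time: 0.93
position: [0.3697, -0.2734, 0.343]
tool_rot: [0.719, 0.695, 0.0, -0.0]
ft_force: [0.7, -0.4, 0.5]
grip_width: 0.0871
grip_force: 0.0
```

```bash
cat > go.py <<'E'
import sys
from h import *
# usage: go.py x y z yaw_deg  -> tool-frame shift and spin
x,y,z,a=map(float,sys.argv[1:5]);o=get_obs();R=Ro.from_quat(o["tool_rot"]).as_matrix()
a0=np.degrees(np.arctan2(R[1,0],R[0,0]))
print("t",o["time"],"pos",o["position"].round(4),"yaw",a0.round(2),"q6",o["q"][5].round(3),"w",o["grip_width"],"F",o["ft_force"].round(1))
print("shift",(R.T@(np.array([x,y,z])-o["position"])).round(4),"spin",-((a-a0+180)%360-180))
E
python3 go.py .605 .236 .33 264.85
```

```text
t 0.9333 pos [ 0.3697 -0.2734  0.343 ] yaw 88.05 q6 -0.847 w 0.08708445634471879 F [ 0.7 -0.4  0.5]
shift [0.5171 0.2179 0.0133] spin -176.7986434808186
```

Call:
servo_tool --moves "0.36 0.19 0 -71 0.087; 0.36 0.19 0 -71 0.087; 0.36 0.19 0 -71 0.087; 0.36 0.19 0 -71 0.087; 0.36 0.19 0 -71 0.087; 0.36 0.19 0 -71 0.087; 0.36 0.19 0 -71 0.087; 0.36 0.19 0 -71 0.087; 0.36 0.19 0 -71 0.087; 0.36 0.19 0 -71 0.087"

```text
time: 1.77
position: [0.5741, 0.0799, 0.3424]
tool_rot: [0.181, 0.984, 0.0, -0.0]
ft_force: [0.8, -0.8, -0.4]
grip_width: 0.0869
grip_force: 0.0
```

```bash
python3 go.py .605 .236 .33 264.85
```

```text
t 1.7667 pos [0.5741 0.0799 0.3424] yaw 159.2 q6 -1.263 w 0.08694247525946476 F [ 0.8 -0.8 -0.4]
shift [0.0266 0.1569 0.0125] spin -105.65392550537024
```

Call:
servo_tool --moves "0.0266 0.157 0.012 -71 0.087; 0.0266 0.157 0.012 -71 0.087; 0.0266 0.157 0.012 -71 0.087; 0.0266 0.157 0.012 -71 0.087; 0.0266 0.157 0.012 -71 0.087; 0.0266 0.157 0.012 -71 0.087; 0.0266 0.157 0.012 -71 0.087; 0.0266 0.157 0.012 -71 0.087; 0.0266 0.157 0.012 -71 0.087; 0.0266 0.157 0.012 -71 0.087"

```text
time: 2.6
position: [0.6051, 0.2327, 0.3301]
tool_rot: [-0.423, 0.906, 0.0, -0.001]
ft_force: [-0.1, 0.7, 0.4]
grip_width: 0.0874
grip_force: 0.0
```

Call:
servo_tool --moves "0 0 0 -34 0.087; 0 0 0 -34 0.087; 0 0 0 -34 0.087; 0 0 0 -34 0.087; 0 0 0 -34 0.087; 0 0 0 -34 0.087"

```text
time: 3.1
position: [0.6051, 0.2326, 0.3302]
tool_rot: [-0.668, 0.744, 0.0, -0.001]
ft_force: [-0.4, 0.2, 0.0]
grip_width: 0.0868
grip_force: 0.0
```

```bash
python3 go.py .605 .236 .33 264.85
python3 - <<'E'
from h import *
import json
m=cams.camera_model("wrist");im=cams.camera("wrist")
json.dump({k:np.array(v).tolist() for k,v in m.items()},open("w1.json","w"))
R=tilt(-.09);p=np.array([.581,.2381,.0844])
im=cv2.resize(im,(800,500))
for c in[(.104,.064,.096),(.104,-.064,.096),(-.104,.064,.096),(-.104,-.064,.096),(.04,.074,.09),(-.04,.074,.09),(.04,.061,.09),(-.04,.061,.09),(.04,-.074,.09),(-.04,-.074,.09)]:
    u=proj(m,R@c+p)[0]*1.25;cv2.circle(im,tuple(int(v) for v in u),4,(0,0,255),1)
cv2.imwrite("pics/w1.png",im)
E
```

```text
t 3.1 pos [0.6051 0.2326 0.3302] yaw -96.16 q6 -2.839 w 0.08680088066762916 F [-0.4  0.2  0. ]
shift [-0.0033  0.0005  0.0002] spin -1.0091588404407048
```

View pics/w1.png

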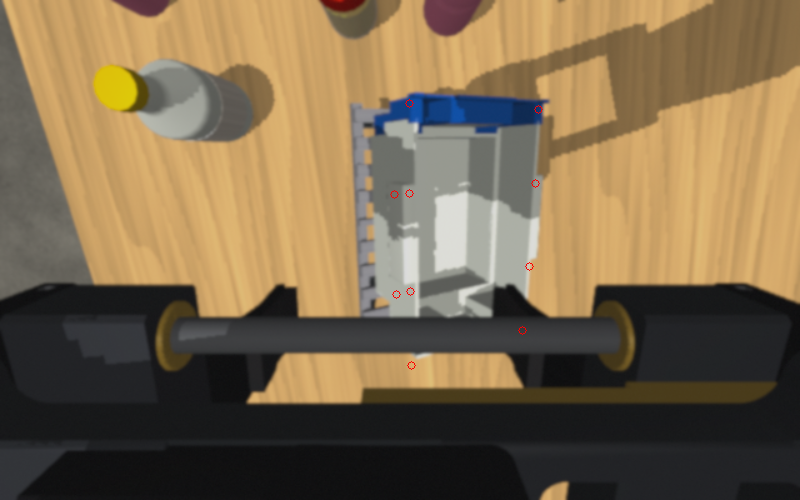

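The wrist view shows the tote's blue rim at about (410-547, 97), the upper bar edge near x=415, and the spray bottle well to the left. The prediction is off by about 5 mm, so I'll zoom in.

Run:
```python
from h import *
im=cams.camera("wrist");cv2.imwrite("pics/w1raw.png",im)
c=cv2.resize(im[68:188,280:440],(800,600),interpolation=cv2.INTER_CUBIC)
cv2.imwrite("pics/w1c.png",np.clip(c*1.6,0,255).astype(np.uint8))
```

```text
(no output)
```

View pics/w1c.png

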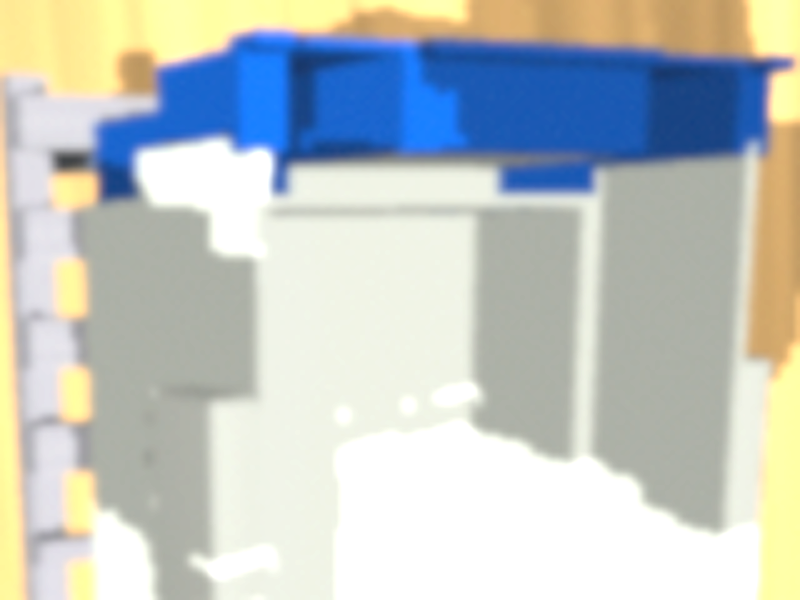

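```bash
cat > fitt.py <<'E'
from h import *
import json
m={k:np.array(v) for k,v in json.load(open("w1.json")).items()}
P=[((322,147),(40,74,90)),((312,147),(40,74,62)),((332.2,147),(40,61,90)),((328,75.6),(104,64,96)),((434.5,80.2),(104,-64,96)),((434,140),(40,-74,90)),((334.4,285.6),(-104,64,96))]
def f(p):
    R=tilt(p[3]);r=[(proj(m,R@(np.array(c)/1000)+p[:3])[0]-uv) for uv,c in P]
    return np.r_[np.ravel(r),(p[2]-.0855)/.002]
s=least_squares(f,[.58,.24,.085,-.09],loss="soft_l1");print(s.cost,s.x.round(4),s.fun.round(1))
print("grip",(tilt(s.x[3])@[0,.0675,.076]+s.x[:3]).round(4),np.degrees(s.x[3]))
E
python3 fitt.py
```

```text
10.331001890707098 [ 0.5749  0.2319  0.0829 -0.0825] [-1.2  1.4 -4.5 -0.6  0.5  0.4  4.5 -0.5  0.5 -0.4 -1.  -0.2  0.4  0.3
 -1.3]
grip [0.5987 0.2299 0.1817] -4.725968267690541
```

Call:
servo_tool --moves "0.003 0.006 0.03 0 0.06; 0.003 0.006 0.07 0 0.06; 0.003 0.006 0.11 0 0.06; 0.003 0.006 0.14 0 0.06; 0.003 0.006 0.155 0 0.06; 0.003 0.006 0.162 0 0.06; 0.003 0.006 0.167 0 0.05; 0.003 0.006 0.167 0 0.045; 0.003 0.006 0.167 0 0.04; 0.003 0.006 0.167 0 0.036"

```text
time: 4.03
position: [0.6004, 0.2306, 0.1656]
tool_rot: [-0.667, 0.745, -0.001, 0.001]
ft_force: [-0.2, -0.2, 1.5]
grip_width: 0.0415
grip_force: 0.0
```

```bash
python3 go.py .5987 .2299 .163 264.85;python3 - <<'E'
from h import *
m=cams.camera("wrist");a=cv2.resize(m[100:300,220:460],(480,400));d=cams.camera("side");b=cv2.resize(d[60:180,220:320],(320,400),interpolation=cv2.INTER_CUBIC)
cv2.imwrite("pics/w2.png",np.clip(np.hstack([a,b])*1.3,0,255).astype(np.uint8))
E
```

```text
t 4.0333 pos [0.6004 0.2306 0.1656] yaw -96.27 q6 -2.839 w 0.041469848082895326 F [-0.2 -0.2  1.5]
shift [0.0009 0.0017 0.0026] spin -1.1180087958803142
```

View pics/w2.png

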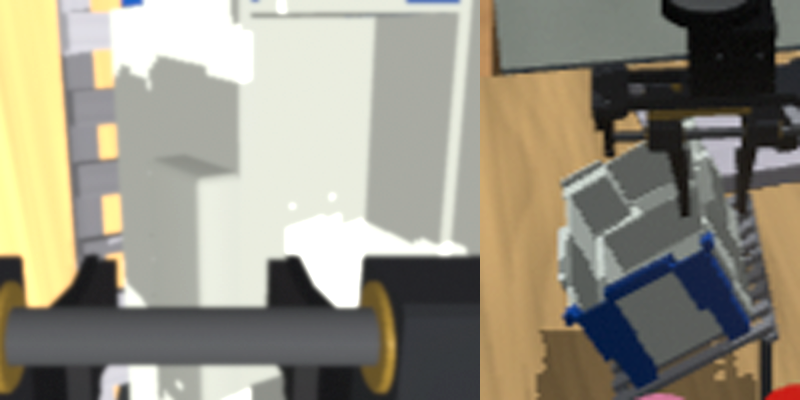

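Call:
servo_tool --moves "0 0.001 0.003 0 0.024; 0 0.001 0.003 0 0.02; 0 0.001 0.003 0 0.016; 0 0.001 0.001 0 0.012; 0 0.001 -0.001 0 0.008; 0 0.001 -0.003 0 0.005; 0 0.001 -0.005 0 0.003; 0 0.001 -0.007 0 0.003; 0 0.001 -0.009 0 0.003; 0 0.001 -0.011 0 0.003" --grip_force 35

```text
time: 4.97
position: [0.5981, 0.2305, 0.175]
tool_rot: [-0.668, 0.745, 0.0, -0.0]
ft_force: [-0.8, 1.0, -4.3]
grip_width: 0.0206
grip_force: 36.1
```

Call:
servo_tool --moves "0 0 -0.003 0 0.003; 0 0 -0.006 0 0.003; 0 0 -0.01 0 0.003; 0 0 -0.015 0 0.003; 0 0 -0.02 0 0.003; 0 0 -0.025 0 0.003" --grip_force 58

```text
time: 5.47
position: [0.5983, 0.2305, 0.2006]
tool_rot: [-0.668, 0.745, -0.0, 0.0]
ft_force: [0.7, -0.2, -3.1]
grip_width: 0.0198
grip_force: 60.3
```

```bash
python3 go.py .5987 .2299 .163 264.85;python3 - <<'E'
from h import *
m=cams.camera("wrist");a=cv2.resize(m[80:300,200:464],(480,400));d=cams.camera("side");b=cv2.resize(d[60:180,220:320],(320,400),interpolation=cv2.INTER_CUBIC)
cv2.imwrite("pics/w3.png",np.clip(np.hstack([a,b])*1.3,0,255).astype(np.uint8))
E
```

```text
t 5.4667 pos [0.5983 0.2305 0.2006] yaw -96.25 q6 -2.839 w 0.01979502149940447 F [ 0.7 -0.2 -3.1]
shift [ 0.0006 -0.0005  0.0376] spin -1.0983128515943008
```

View pics/w3.png

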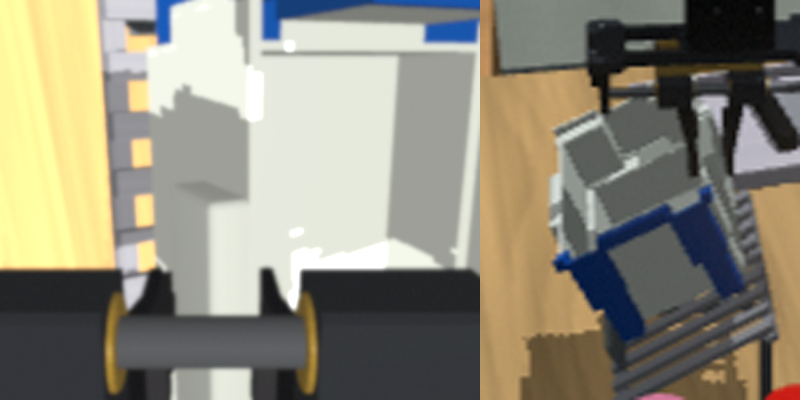

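The tote is held and lifted but is still tilted about 25°, because friction is locking it on its edges. I'll take it to a free patch of table at about (0.33,-0.46), level it there, and regrip.

Call:
servo_tool --moves "0 0 -0.02 0 0.003; 0 0 -0.05 0 0.003; 0 0 -0.08 2 0.003; 0 0 -0.11 6 0.003; 0 0 -0.14 11 0.003; 0 0 -0.16 17 0.003; 0 0 -0.16 23 0.003; 0 0 -0.16 29 0.003; 0 0 -0.16 35 0.003; 0 0 -0.16 40 0.003"

```text
time: 6.4
position: [0.5978, 0.2303, 0.3598]
tool_rot: [-0.37, 0.929, -0.0, -0.0]
ft_force: [-0.1, -0.4, -3.1]
grip_width: 0.0125
grip_force: 57.9
```

```bash
python3 go.py .275 -.421 .36 54.8
```

```text
t 6.4 pos [0.5978 0.2303 0.3598] yaw -136.53 q6 -2.136 w 0.012478486132466516 F [-0.1 -0.4 -3.1]
shift [ 6.823e-01 -2.505e-01  3.000e-04] spin 168.67182183800338
```

Call:
servo_tool --moves "0.005 -0.004 0 5 0.003; 0.02 -0.017 0 11 0.003; 0.035 -0.03 0 18 0.003; 0.05 -0.042 0 25 0.003; 0.065 -0.055 0 32 0.003; 0.08 -0.068 0 39 0.003; 0.095 -0.08 0 46 0.003; 0.108 -0.091 0 53 0.003; 0.119 -0.1 0 60 0.003; 0.123 -0.104 0 65 0.003"

```text
time: 7.23
position: [0.5803, 0.068, 0.3596]
tool_rot: [0.188, 0.982, -0.001, -0.001]
ft_force: [-0.2, 0.7, -4.5]
grip_width: 0.0125
grip_force: 57.9
```

```bash
python3 go.py .539 -.236 .36 54.8
```

```text
t 7.2333 pos [0.5803 0.068  0.3596] yaw 158.33 q6 -1.266 w 0.012468015226272906 F [-0.2  0.7 -4.5]
shift [-7.380e-02 -2.978e-01  2.000e-04] spin 103.52899929355472
```

Call:
servo_tool --moves "-0.003 -0.01 0 5 0.003; -0.007 -0.03 0 11 0.003; -0.012 -0.05 0 18 0.003; -0.018 -0.075 0 25 0.003; -0.025 -0.1 0 32 0.003; -0.032 -0.125 0 39 0.003; -0.038 -0.15 0 46 0.003; -0.044 -0.175 0 53 0.003; -0.049 -0.195 0 60 0.003; -0.05 -0.2 0 65 0.003"

```text
time: 8.07
position: [0.5543, -0.1378, 0.3594]
tool_rot: [0.687, 0.727, -0.001, -0.0]
ft_force: [0.3, 1.9, -4.4]
grip_width: 0.0127
grip_force: 57.9
```

```bash
python3 go.py .539 -.236 .36 54.8
```

```text
t 8.0667 pos [ 0.5543 -0.1378  0.3594] yaw 93.24 q6 -0.494 w 0.01273711711113666 F [ 0.3  1.9 -4.4]
shift [-0.0972 -0.0208 -0.0003] spin 38.43500399656938
```

Call:
servo_tool --moves "-0.015 -0.003 0 5 0.003; -0.03 -0.006 0.01 11 0.003; -0.045 -0.009 0.025 17 0.003; -0.06 -0.012 0.04 23 0.003; -0.075 -0.016 0.055 29 0.003; -0.09 -0.019 0.07 34 0.003; -0.097 -0.021 0.085 38.4 0.003; -0.097 -0.021 0.1 38.4 0.003; -0.097 -0.021 0.1 38.4 0.003; -0.097 -0.021 0.1 38.4 0.003"

```text
time: 8.9
position: [0.5397, -0.2317, 0.2589]
tool_rot: [0.886, 0.464, -0.001, -0.002]
ft_force: [0.1, 0.0, -3.8]
grip_width: 0.0126
grip_force: 57.9
```

```bash
python3 go.py .539 -.236 .26 54.8
python3 - <<'E'
from h import *
a=cams.camera("side");b=cams.camera("scene");w=cams.camera("wrist");cv2.imwrite("pics/r_side.png",a);cv2.imwrite("pics/r_scene.png",b);cv2.imwrite("pics/r_w.png",w)
o=get_obs();print(o["position"])
A=cv2.resize(a[200:370,240:400],(400,425),interpolation=cv2.INTER_CUBIC);B=cv2.resize(b[60:230,205:365],(400,425),interpolation=cv2.INTER_CUBIC)
cv2.imwrite("pics/w4.png",np.clip(np.hstack([A,B])*1.4,0,255).astype(np.uint8))
E
```

```text
t 8.9 pos [ 0.5397 -0.2317  0.2589] yaw 55.35 q6 0.009 w 0.012562605790418416 F [ 0.1  0.  -3.8]
shift [-0.0039  0.0019 -0.0011] spin 0.5471034477592127
[ 0.54148039 -0.23238129  0.26114878]
```

View pics/w4.png

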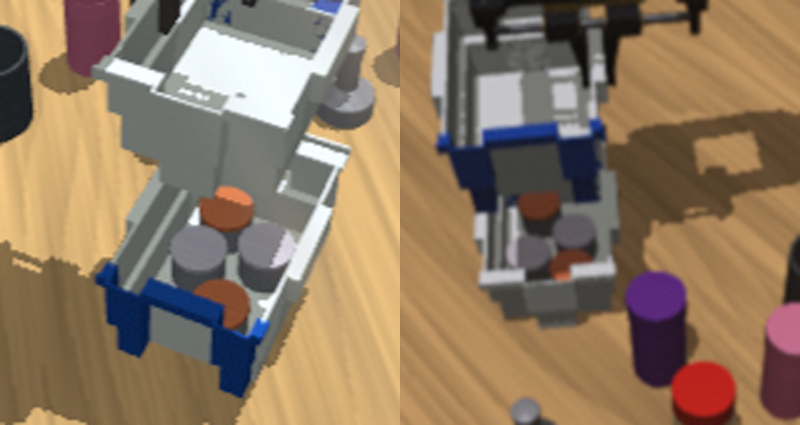

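```bash
cat > fit2.py <<'E'
from h import *
T={"scene":[((220.2,116.8),(1,-1)),((287,110),(1,1))],"side":[((278,227.2),(-1,1)),((364.8,254),(-1,-1))]}
B={"scene":[((238.6,113.3),(1,1)),((286.8,111.3),(1,-1)),((237.6,173),(-1,1)),((290.7,168.7),(-1,-1))],
"side":[((279.8,307.6),(1,-1)),((346.4,329.3),(1,1)),((321.2,242.6),(-1,-1)),((379.8,259.7),(-1,1))]}
def fit(O,p0,zt):
    def f(p):
        R=Ro.from_euler("z",p[3]).as_matrix()
        r=[(proj(M[n],R@[a*.104,b*.0655,.096]+p[:3])[0]-uv) for n,l in O.items() for uv,(a,b) in l]
        return np.r_[np.ravel(r),(p[2]-zt)/(.0005 if zt==0 else .02)]
    s=least_squares(f,p0,loss="soft_l1",f_scale=2);print(s.x.round(4),np.degrees(s.x[3]).round(2),s.fun.round(1));return s.x
t=fit(T,[.59,-.27,.2,.95],.2)
b=fit(B,[.59,-.275,0,-2.18],0)
o=get_obs();R=Ro.from_quat(o["tool_rot"]).as_matrix();a=np.arctan2(R[1,0],R[0,0])
print("tote from tool",(o["position"]+R@[.0006,.0675,0]).round(4),np.degrees(a))
E
python3 fit2.py
```

```text
[ 0.5988 -0.272   0.2042  1.0184] 58.35 [ 0.3  0.4 -1.2 -0.6  2.4  3.1 -6.9 -3.4  0.2]
[ 0.5938 -0.2758  0.     -2.185 ] -125.19 [-1.   0.3 -1.  -1.3 -0.9  1.8 -0.3  1.7 -0.6  1.4 -2.3  3.5  0.5 -3.6
 -0.8 -3.   0.1]
tote from tool [ 0.5974 -0.2702  0.2613] 55.39037901831302
```

```bash
cat >> fit2.py <<'E'
def g(p,L=None):
    R=Ro.from_euler("z",p[2]).as_matrix()
    return np.ravel([(proj(M[n],R@[a*p[3],b*p[4],p[5]]+[p[0],p[1],0])[0]-uv) for n,l in B.items() for uv,(a,b) in l])
s=least_squares(lambda p:np.r_[g(p),(p[5]-.094)/.002],[.594,-.276,-2.185,.104,.065,.094]);print(s.x.round(4),np.degrees(s.x[2]),s.fun.round(1))
E
python3 fit2.py|tail -1 | cat; python3 fit2.py | tail -2
```

```text
-1.4 -0.2  0.5]
[ 0.5936 -0.2765 -2.1894  0.0978  0.0661  0.095 ] -125.44317977460794 [-1.   1.9 -0.5  0.4 -1.3 -0.3 -0.4 -0.2  0.4 -0.6 -1.2  1.7 -0.6 -1.3
 -1.4 -0.2  0.5]
```

```bash
python3 go.py .5377 -.2369 .16 54.6
```

```text
t 9.05 pos [ 0.5415 -0.2324  0.2611] yaw 55.39 q6 0.009 w 0.012477285553305384 F [ 0.1  1.2 -3.6]
shift [-0.0059 -0.0008  0.1011] spin 0.7903790183130184
```

Call:
servo_tool --moves "-0.003 -0.001 0.015 0.4 0.003; -0.006 -0.001 0.03 0.8 0.003; -0.006 -0.001 0.045 0.8 0.003; -0.006 -0.001 0.06 0.8 0.003; -0.006 -0.001 0.075 0.8 0.003; -0.006 -0.001 0.085 0.8 0.003; -0.006 -0.001 0.09 0.8 0.003; -0.006 -0.001 0.09 0.8 0.003; -0.006 -0.001 0.09 0.8 0.003"

```text
time: 9.8
position: [0.5371, -0.237, 0.1706]
tool_rot: [0.889, 0.458, 0.0, 0.001]
ft_force: [0.1, -0.4, -3.0]
grip_width: 0.0127
grip_force: 57.9
```

```bash
python3 go.py .5377 -.2369 .16 54.6
python3 - <<'E'
from h import *
a=cams.camera("side");b=cams.camera("scene")
A=cv2.resize(a[220:360,255:395],(400,400),interpolation=cv2.INTER_CUBIC);B=cv2.resize(b[70:210,200:340],(400,400),interpolation=cv2.INTER_CUBIC)
cv2.imwrite("pics/w5.png",np.clip(np.hstack([A,B])*1.4,0,255).astype(np.uint8))
E
python3 go.py .5377 -.2369 .16 54.6
```

```text
t 9.8 pos [ 0.5371 -0.237   0.1706] yaw 54.57 q6 0.013 w 0.012727354652900674 F [ 0.1 -0.4 -3. ]
shift [0.0004 0.0004 0.0106] spin -0.034702494168527664
t 9.9 pos [ 0.5374 -0.2372  0.171 ] yaw 54.56 q6 0.013 w 0.012508545045227625 F [-1.4 -0.2 -3.7]
shift [0.0004 0.     0.011 ] spin -0.04057886638048558
```

View pics/w5.png

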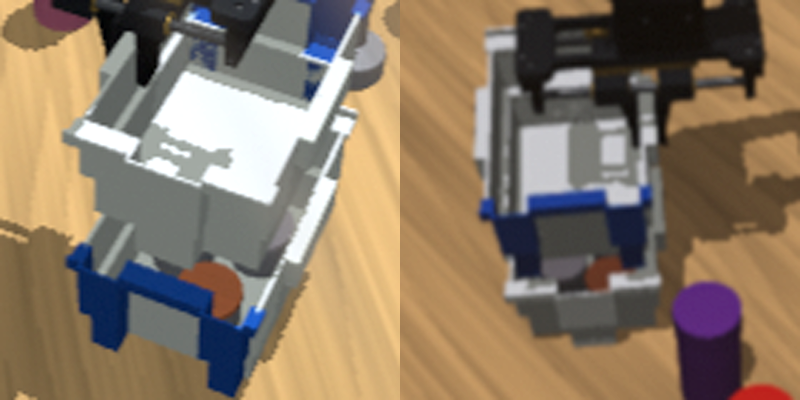

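Call:
servo_tool --moves "0 0 0.006 0 0.003; 0 0 0.012 0 0.003; 0 0 0.015 0 0.003; 0 0 0.017 0 0.003; 0 0 0.019 0 0.003; 0 0 0.021 0 0.003; 0 0 0.021 0 0.003"

```text
time: 10.48
position: [0.5366, -0.2368, 0.1485]
tool_rot: [0.889, 0.458, 0.0, -0.0]
ft_force: [0.6, -0.8, -2.6]
grip_width: 0.0124
grip_force: 57.9
```

Call:
servo_tool --moves "0 0 0.001 0 0.003; 0 0 0.002 0 0.003; 0 0 0.003 0 0.003; 0 0 0.003 0 0.003"

```text
time: 10.82
position: [0.5363, -0.237, 0.1465]
tool_rot: [0.889, 0.458, -0.0, 0.0]
ft_force: [-4.6, 0.3, 2.6]
grip_width: 0.0126
grip_force: 57.9
```

Call:
servo_tool --moves "0 0 0.001 0 0.003; 0 0 0.001 0 0.003; 0 0 0.001 0 0.003"

```text
time: 11.07
position: [0.5364, -0.2371, 0.1457]
tool_rot: [0.889, 0.458, -0.0, 0.0]
ft_force: [-4.8, 0.2, 4.6]
grip_width: 0.0125
grip_force: 58.0
```

```bash
python3 - <<'E'
from h import *
a=cams.camera("side");b=cams.camera("scene")
A=cv2.resize(a[220:360,255:395],(400,400),interpolation=cv2.INTER_CUBIC);B=cv2.resize(b[90:210,200:320],(400,400),interpolation=cv2.INTER_CUBIC)
cv2.imwrite("pics/w6.png",np.clip(np.hstack([A,B])*1.4,0,255).astype(np.uint8))
E
python3 go.py .5377 -.2369 .16 54.6
```

```text
t 11.1667 pos [ 0.5364 -0.2371  0.1457] yaw 54.55 q6 0.013 w 0.012926257520156359 F [-5.1 -0.5  4.4]
shift [ 0.0009  0.001  -0.0143] spin -0.04915187287298295
```

View pics/w6.png

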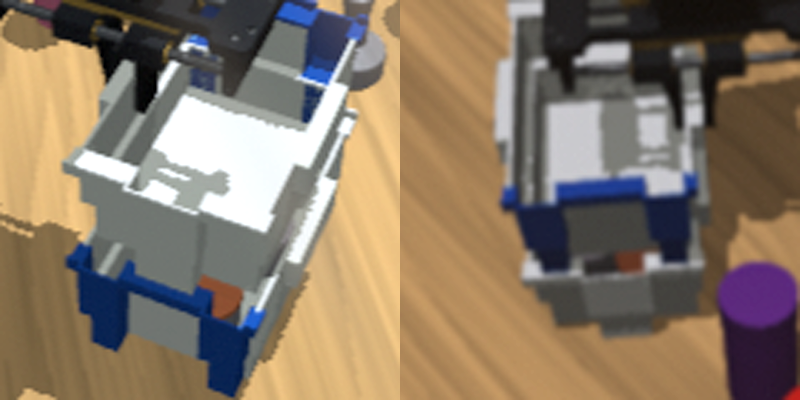

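Call:
servo_tool --moves "0 0 0 0 0.011; 0 0 0 0 0.011; 0 0 0 0 0.011; 0 0 0 0 0.014; 0 0 0 0 0.018; 0 0 0 0 0.022; 0 0 0 0 0.03; 0 0 0 0 0.035; 0 0 0 0 0.035" --grip_force 4

```text
time: 11.92
position: [0.5369, -0.2369, 0.1448]
tool_rot: [0.889, 0.458, 0.0, 0.0]
ft_force: [-0.5, -0.3, -0.5]
grip_width: 0.032
grip_force: 0.0
```

```bash
python3 - <<'E'
from h import *
a=cams.camera("side");b=cams.camera("scene");cv2.imwrite("pics/s7.png",a);cv2.imwrite("pics/c7.png",b)
A=cv2.resize(a[200:360,255:395],(525,600),interpolation=cv2.INTER_CUBIC)
cv2.imwrite("pics/w7.png",np.clip(A*1.4,0,255).astype(np.uint8))
E
python3 go.py .5377 -.2369 .16 54.6
```

```text
t 12.0167 pos [ 0.5367 -0.2368  0.1449] yaw 54.55 q6 0.013 w 0.03354585823841226 F [0.4 0.3 0.6]
shift [ 0.0005  0.0009 -0.0151] spin -0.04967047124469559
```

Call:
servo_tool --moves "0 0 -0.01 0 0.035; 0 0 -0.025 0 0.035; 0 0 -0.05 0 0.035; 0 0 -0.09 0 0.05; 0 0 -0.14 0 0.087; 0.05 -0.015 -0.14 5 0.087; 0.1 -0.03 -0.14 12 0.087; 0.15 -0.04 -0.14 18 0.087; 0.2 -0.055 -0.14 18.5 0.087; 0.252 -0.067 -0.14 18.5 0.087"

```text
time: 12.85
position: [0.6083, -0.0424, 0.2862]
tool_rot: [0.951, 0.309, 0.001, 0.0]
ft_force: [-0.1, -0.7, -0.3]
grip_width: 0.0737
grip_force: 0.0
```

```bash
cat > chk.py <<'E'
from h import *
im={n:cams.camera(n) for n in("scene","side")}
for n in im: cv2.imwrite(f"pics/chk_{n}.png",im[n])
def line(n,pose):  # project tote/base key points
    x,y,z,a=pose;R=Ro.from_euler("z",a).as_matrix()
    return {k:proj(M[n],R@np.array(c)+[x,y,z])[0].round(1).tolist() for k,c in dict(bl=(.098,.066,.095),br=(.098,-.066,.095),wl=(-.098,.066,.095),wr=(-.098,-.066,.095)).items()}
b=(.593,-.276,0,np.radians(-125.4))
for n in im:
    h=cv2.cvtColor(im[n],cv2.COLOR_BGR2HSV);m=cv2.inRange(h,(108,130,40),(128,255,255));m[:, :200]=0;m[:90]=0
    k,l,st,c=cv2.connectedComponentsWithStats(m)
    for i in range(1,k):
        if st[i,4]>25:
            v,u=np.where(l==i);o=np.argsort
            print(n,st[i].tolist(),"leftmost",u.min(),v[u==u.min()].min(),"rightmost",u.max(),v[u==u.max()].min())
    print(n,"exp base",line(n,b),"exp tote",line(n,(b[0],b[1],.09,b[3]+np.pi)))
E
python3 chk.py; python3 go.py .6285 .0075 .285 36
```

```text
scene [231, 143, 58, 22, 467] leftmost 231 147 rightmost 288 143
scene exp base {'bl': [237.8, 115.2], 'br': [286.5, 111.7], 'wl': [236.7, 172.8], 'wr': [290.6, 168.5]} exp tote {'bl': [287.9, 144.3], 'br': [229.5, 148.8], 'wl': [283.8, 85.7], 'wr': [231.5, 89.3]}
side [319, 208, 48, 30, 525] leftmost 319 213 rightmost 366 224
side [361, 232, 12, 17, 120] leftmost 361 245 rightmost 372 241
side [279, 306, 69, 53, 1044] leftmost 279 310 rightmost 347 329
side exp base {'bl': [344.8, 330.9], 'br': [279.8, 306.9], 'wl': [378.1, 259.2], 'wr': [320.3, 241.1]} exp tote {'bl': [321.2, 209.8], 'br': [382.3, 227.7], 'wl': [278.3, 274.9], 'wr': [347.5, 298.9]}
t 12.95 pos [ 0.6094 -0.038   0.2858] yaw 36.46 q6 0.687 w 0.08120548336018202 F [-0.9 -1.2  1. ]
shift [ 0.0424 -0.0252  0.001 ] spin 0.4599612569067517
```

Call:
servo_tool --moves "0.03 -0.018 0 0.5 0.087; 0.042 -0.025 0 0.5 0.087; 0.042 -0.025 0 0.5 0.087; 0.042 -0.025 0 0.5 0.087"

```text
time: 13.28
position: [0.627, 0.0005, 0.285]
tool_rot: [0.952, 0.306, -0.0, 0.0]
ft_force: [0.4, -0.6, 0.1]
grip_width: 0.0867
grip_force: 0.0
```

```bash
cat > red.py <<'E'
from h import *
m=cams.camera_model("wrist");im=cams.camera("wrist");cv2.imwrite("pics/jar.png",im)
h=cv2.cvtColor(im,cv2.COLOR_BGR2HSV);k=cv2.inRange(h,(0,190,50),(6,255,255))|cv2.inRange(h,(176,190,50),(180,255,255))
n,l,st,c=cv2.connectedComponentsWithStats(k)
for i in range(1,n):
    if st[i,4]>100:
        print(st[i].tolist(),c[i].round(1),im[int(c[i][1]),int(c[i][0])],ray(m,c[i],.125).round(4))
E
python3 red.py; python3 go.py .6285 .0075 .285 36
```

```text
[282, 150, 53, 54, 2229] [308.4 176.3] [ 14  33 228] [0.6296 0.0111 0.125 ]
t 13.3333 pos [ 6.268e-01 -1.000e-04  2.849e-01] yaw 35.56 q6 0.773 w 0.08688834114505892 F [0.2 0.4 1.1]
shift [ 0.0058 -0.0052 -0.0001] spin -0.44420690415213926
```

Call:
servo_tool --moves "0.007 -0.0065 0.03 0 0.087; 0.007 -0.0065 0.06 0 0.087; 0.007 -0.0065 0.09 0 0.087; 0.007 -0.0065 0.115 0 0.087; 0.007 -0.0065 0.125 0 0.087; 0.007 -0.0065 0.125 0 0.087; 0.007 -0.0065 0.125 0 0.087"

```text
time: 13.92
position: [0.6293, 0.009, 0.1602]
tool_rot: [0.952, 0.305, 0.0, 0.0]
ft_force: [0.6, 0.4, 1.1]
grip_width: 0.0871
grip_force: 0.0
```

```bash
python3 red.py; python3 go.py .629 .0095 .093 36
```

```text
[270, 175, 85, 78, 5308] [312.4 216.4] [ 10  24 231] [0.632  0.0128 0.125 ]
t 13.9667 pos [0.6302 0.0092 0.1613] yaw 35.49 q6 0.789 w 0.08698498721608765 F [ 0.1 -0.2  0.2]
shift [-0.0009 -0.0011  0.0683] spin -0.505445780793849
```

Call:
servo_tool --moves "0 -0.001 0.02 0 0.087; 0 -0.001 0.04 0 0.087; 0 -0.001 0.055 0 0.087; 0 -0.001 0.063 0 0.087; 0 -0.001 0.067 0 0.087; 0 -0.001 0.067 0 0.07; 0 -0.001 0.067 0 0.06; 0 -0.001 0.067 0 0.05; 0 -0.001 0.067 0 0.05; 0 -0.001 0.067 0 0.05" --grip_force 20

```text
time: 14.8
position: [0.6291, 0.0109, 0.0937]
tool_rot: [0.952, 0.305, 0.001, 0.0]
ft_force: [-0.3, 0.6, 0.3]
grip_width: 0.0618
grip_force: 0.0
```

Call:
servo_tool --moves "0 -0.001 0 0 0.045; 0 -0.001 0 0 0.045; 0 -0.001 0 0 0.045" --grip_force 25

```text
time: 15.05
position: [0.6287, 0.0114, 0.0935]
tool_rot: [0.952, 0.305, 0.001, 0.001]
ft_force: [0.7, -1.0, 3.2]
grip_width: 0.0572
grip_force: 25.0
```

```bash
python3 -c "
from h import *
o=get_obs();print(o['position'],o['grip_width'],o['grip_force'],o['ft_force'])"
```

```text
[0.62873398 0.01139016 0.09350068] 0.05721361602646784 24.998458167538047 [ 0.66919346 -0.98938285  3.22111092]
```

Call:
servo_tool --moves "0 0 -0.02 0 0.045; 0 0 -0.05 0 0.045; 0 0 -0.085 0 0.045; 0 0 -0.12 0 0.045; 0 0 -0.155 0 0.045; 0 0 -0.185 0 0.045; 0 0 -0.2 0 0.045; -0.01 0.01 -0.2 0 0.045; -0.03 0.03 -0.2 0 0.045; -0.05 0.054 -0.2 0 0.045" --grip_force 30

```text
time: 15.88
position: [0.6165, -0.0606, 0.2909]
tool_rot: [0.952, 0.307, -0.002, -0.001]
ft_force: [-0.0, -0.0, -3.3]
grip_width: 0.0573
grip_force: 30.0
```

```bash
python3 go.py .593 -.2757 .294 35.5
```

```text
t 15.8833 pos [ 0.6165 -0.0606  0.2909] yaw 35.73 q6 0.669 w 0.057336618898196114 F [-0.  -0.  -3.3]
shift [-0.1447  0.1608 -0.0032] spin 0.22593734946440236
```

Call:
servo_tool --moves "-0.022 0.025 -0.003 0 0.045; -0.045 0.05 -0.003 0 0.045; -0.068 0.075 -0.003 0 0.045; -0.09 0.1 -0.003 0 0.045; -0.11 0.122 -0.003 0 0.045; -0.128 0.142 -0.003 0 0.045; -0.14 0.155 -0.003 0 0.045; -0.145 0.161 -0.003 0 0.045; -0.145 0.161 -0.003 0 0.045; -0.145 0.161 -0.003 0 0.045"

```text
time: 16.72
position: [0.5938, -0.2755, 0.2947]
tool_rot: [0.952, 0.305, -0.0, -0.001]
ft_force: [-0.3, 0.7, -1.8]
grip_width: 0.0574
grip_force: 30.0
```

```bash
python3 chk.py; python3 go.py .593 -.2757 .195 35.5
```

```text
scene [231, 143, 58, 15, 256] leftmost 231 147 rightmost 288 143
scene exp base {'bl': [237.8, 115.2], 'br': [286.5, 111.7], 'wl': [236.7, 172.8], 'wr': [290.6, 168.5]} exp tote {'bl': [287.9, 144.3], 'br': [229.5, 148.8], 'wl': [283.8, 85.7], 'wr': [231.5, 89.3]}
side [351, 217, 22, 32, 269] leftmost 351 221 rightmost 372 241
side [279, 306, 69, 53, 1039] leftmost 279 310 rightmost 347 329
side exp base {'bl': [344.8, 330.9], 'br': [279.8, 306.9], 'wl': [378.1, 259.2], 'wr': [320.3, 241.1]} exp tote {'bl': [321.2, 209.8], 'br': [382.3, 227.7], 'wl': [278.3, 274.9], 'wr': [347.5, 298.9]}
t 16.8167 pos [ 0.5943 -0.2746  0.2955] yaw 35.65 q6 0.345 w 0.05745878643415839 F [-0.3  0.6 -2.3]
shift [-0.0018  0.0003  0.1005] spin 0.1493038149405379
```

Call:
servo_tool --moves "0 0 0.02 0 0.045; 0 0 0.045 0 0.045; 0 0 0.07 0 0.045; 0 0 0.085 0 0.045; 0 0 0.093 0 0.045; 0 0 0.097 0 0.045; 0 0 0.1 0 0.045; 0 0 0.1 0 0.045; 0 0 0.1 0 0.045"

```text
time: 17.57
position: [0.5951, -0.2767, 0.197]
tool_rot: [0.952, 0.305, 0.001, 0.001]
ft_force: [0.0, 0.7, -2.5]
grip_width: 0.0576
grip_force: 30.0
```

Call:
servo_tool --moves "0 0 0.002 0 0.045; 0 0 0.004 0 0.045; 0 0 0.004 0 0.045"

```text
time: 17.82
position: [0.5942, -0.2766, 0.1919]
tool_rot: [0.952, 0.305, 0.0, 0.0]
ft_force: [-0.0, 0.8, -2.1]
grip_width: 0.0574
grip_force: 30.0
```

Call:
servo_tool --moves "0 0 0.001 0 0.045; 0 0 0.002 0 0.045; 0 0 0.002 0 0.045"

```text
time: 18.07
position: [0.5942, -0.2765, 0.1896]
tool_rot: [0.952, 0.305, -0.0, -0.0]
ft_force: [-0.3, -0.3, -2.6]
grip_width: 0.0574
grip_force: 30.0
```

Call:
servo_tool --moves "0 0 0.001 0 0.045; 0 0 0.0015 0 0.045; 0 0 0.0015 0 0.045"

```text
time: 18.32
position: [0.5942, -0.2764, 0.1881]
tool_rot: [0.952, 0.305, -0.0, -0.0]
ft_force: [-0.6, 0.3, -3.6]
grip_width: 0.0576
grip_force: 30.0
```

Call:
servo_tool --moves "0 0 0.0005 0 0.045; 0 0 0.001 0 0.045; 0 0 0.001 0 0.045"

```text
time: 18.57
position: [0.5943, -0.2765, 0.1876]
tool_rot: [0.952, 0.305, 0.0, 0.0]
ft_force: [-0.8, 0.1, -1.2]
grip_width: 0.0573
grip_force: 30.0
```

Call:
servo_tool --moves "0 0 0 0 0.06; 0 0 0 0 0.065; 0 0 0 0 0.075; 0 0 0 0 0.087; 0 0 0 0 0.087; 0 0 -0.005 0 0.087; 0 0 -0.02 0 0.087; 0 0 -0.06 0 0.087; 0 0 -0.1 0 0.087; 0 0 -0.14 0 0.087" --grip_force 5

```text
time: 19.4
position: [0.5939, -0.2762, 0.3288]
tool_rot: [0.952, 0.305, -0.0, -0.0]
ft_force: [0.6, -0.2, 0.7]
grip_width: 0.0869
grip_force: 0.0
```

Call:
servo_tool --moves "-0.03 0 -0.03 0 0.087; -0.06 0 -0.03 0 0.087; -0.09 0 -0.03 0 0.087; -0.12 0 -0.03 0 0.087; -0.12 0 -0.03 0 0.087; -0.12 0 -0.03 0 0.087"

```text
time: 19.9
position: [0.4956, -0.3472, 0.358]
tool_rot: [0.953, 0.304, 0.0, 0.0]
ft_force: [0.0, 1.2, 0.4]
grip_width: 0.0869
grip_force: 0.0
```

```bash
python3 chk.py
python3 - <<'E'
from h import *
for n in("scene","side"):
    im=cv2.imread(f"pics/chk_{n}.png");h=cv2.cvtColor(im,cv2.COLOR_BGR2HSV);k=cv2.inRange(h,(0,190,50),(6,255,255))|cv2.inRange(h,(176,190,50),(180,255,255))
    q,l,st,c=cv2.connectedComponentsWithStats(k)
    for i in range(1,q):
        if st[i,4]>60: print(n,st[i].tolist(),"exp lid top",proj(M[n],[.5943,-.2765,.219])[0].round(1))
o=get_obs();print(o["time"],o["position"],o["ft_force"])
E
```

```text
scene [231, 143, 46, 11, 212] leftmost 231 147 rightmost 276 150
scene [279, 142, 10, 10, 28] leftmost 279 150 rightmost 288 143
scene exp base {'bl': [237.8, 115.2], 'br': [286.5, 111.7], 'wl': [236.7, 172.8], 'wr': [290.6, 168.5]} exp tote {'bl': [287.9, 144.3], 'br': [229.5, 148.8], 'wl': [283.8, 85.7], 'wr': [231.5, 89.3]}
side [318, 208, 49, 22, 442] leftmost 318 215 rightmost 366 224
side [361, 231, 12, 18, 117] leftmost 361 245 rightmost 372 241
side [279, 306, 69, 53, 1039] leftmost 279 310 rightmost 347 329
side exp base {'bl': [344.8, 330.9], 'br': [279.8, 306.9], 'wl': [378.1, 259.2], 'wr': [320.3, 241.1]} exp tote {'bl': [321.2, 209.8], 'br': [382.3, 227.7], 'wl': [278.3, 274.9], 'wr': [347.5, 298.9]}
scene [245, 98, 23, 24, 399] exp lid top [255.7 105. ]
side [321, 227, 30, 23, 509] exp lid top [334.5 237. ]
20.0 [ 0.49709648 -0.34605708  0.35763134] [-0.25377112 -0.05277926 -0.21276383]
```

```bash
python3 -c "
from rig import job
print(job.hand_in())"
```

```text
the job is handed in; nothing more can be done
None
```

I stacked the tote on the lower tote, blue end over white, stood the red-lidded jar upright inside it and let go, and handed the job in at about 20 s. The hand-in returned no verdict, so I don't know how it was judged. The jar met the tote's floor at a height that puts the tote about 90 mm above the lower one. The final pictures, checked by code, show tote and jar where expected; the exact tilt, the centring to 8 mm and the bystanders were not measured at the end.

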